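# Face up a row of tins with the shelf pusher

### The job

Close up the row of three tins: with a fingertip, push the steel paddle of the shelf pusher from behind along its rail, towards the tins, until its spring pin rides up onto the dark clip on the rail and drops into the notch in the clip's middle; push no further, and take the hand away, leaving the pin in the notch. Only push on the paddle: do not pinch it, do not touch the pin's knob or the tins, lift nothing, and leave the other goods on the table as they are.

Things in the scene. Friction and masses are not known exactly. Their poses are not given: they have to be found in the camera images.
- board: fixed wooden display board, 225 mm (x) by 520 mm (y), flat on the table. Origin on the table surface under the tin lane's centre line; spans x -135 to 90 mm, y -250 to 270 mm; deck top at z = 20 mm. Its y axis is the lane's direction: the pusher is pushed towards +y. A ledge on the -x side holds soap bars (tops at z = 48 mm).
- lane (a point): point on the deck in the middle of the lane, above the board's origin; axes as the board's. The lane is 68 mm wide, between a dark steel fence (10 mm thick, 18 mm above the deck, centre at x = -38 mm) and an aluminium rail (24 mm wide, top 16 mm above the deck, centre at x = 47 mm).
- carriage (a joint): position of the pusher's carriage along the rail in m, growing towards the board's +y; 0 = rear end, with the pin at y = -200 mm of the board; far end stop at 0.28, beyond the clip. Takes about 2 N to move, plus 15 N per m/s and 1 to 2 N for the tins; stays where it is left.
- paddle: rear half of the upright steel paddle, 60 mm wide across the lane, from 2 to 60 mm above the deck, 6 mm thick with its front half; axes as the board's. Origin at deck height in the lane's middle, on the rear surface: push that surface towards +y. The lane behind it is empty. An arm at its +x edge joins it to the carriage; its rear surface lies 3 mm to -y of the pin.
- paddle_face: front half of the same paddle, the side that meets the tins; same size, origin at deck height in the middle of the lane, 3 mm to +y of the paddle's origin. The robot must not touch it.
- knob: black round knob, 18 mm diameter, 14 mm tall, on the sprung pin in the carriage; origin at the centre of its underside. It stands 23 mm above the rail's top while the pin is on the bare rail or fully down in the notch, and 5 mm higher while the pin rides on the clip's flat (knob top then 78 mm above the table).
- pin_foot (a point): point of the carriage on the pin's axis, at the height of the rail's top; axes as the board's.
- catch: dark steel clip across the rail, 53 mm long in y, 22 mm wide, 5 mm thick; origin at rail-top height in its middle, axes as the board's. A 20 degree ramp (27 to 13 mm before the middle), a flat, a V notch 11 mm wide at the mouth, 5 mm deep, 60 degree sides, then the same mirrored. Its place along the rail differs from start to start.
- notch (a point): bottom of the V notch in the clip's middle, at rail-top height; axes as the board's. Pushed slowly (15 mm/s) it takes 3 to 5 N before the clip, 6 to 8 N up its ramp, then drops to nothing as the pin falls into the notch (from 4 mm short the spring draws the pusher in). About 17 to 20 N forces it out on the far side, which is wrong. At 50 mm/s the ramp takes some 12 N.
- tin1: bare metal tin, 60 mm diameter, 40 mm tall, 55 to 115 g, one of three standing loose in one row in the lane; origin at the centre of its underside; nearest to the paddle in the row
- tin2: bare metal tin, 60 mm diameter, 40 mm tall, 55 to 115 g, one of three standing loose in one row in the lane; origin at the centre of its underside; middle in the row
- tin3: bare metal tin, 60 mm diameter, 40 mm tall, 55 to 115 g, one of three standing loose in one row in the lane; origin at the centre of its underside; farthest from the paddle in the row
- soap_a: bystander: soap bar 55 x 80 x 28 mm lying on the board's ledge; origin at the centre of its underside
- soap_b: bystander: soap bar 55 x 80 x 28 mm lying on the board's ledge; origin at the centre of its underside
- carton: bystander: brown carton 70 x 100 x 60 mm standing beyond the rail; origin at the centre of its underside
- balm_jar: bystander: small jar, 52 mm diameter, 50 mm tall, beyond the rail; origin at the centre of its underside
- big_tin: bystander: wide tin, 84 mm diameter, 50 mm tall, beyond the rail; origin at the centre of its underside
- scoop: bystander: spoon 170 mm long, lying on the table on the robot's side of the board; origin at its middle, underside
- packet: bystander: paper packet 60 x 90 x 50 mm on the table to the robot's right; origin at the centre of its underside
Things that resemble listed ones, but are neither listed nor needed, are in the scene too. Leave any blue look-alike of the tin3 alone.

How it is judged (in metres and radians):
On the way:
1. the fingers push on the paddle (contact force between the fingers and paddle above 0.5 N), for 0.1 s.
At the end, for the whole second after the job is handed in: The pin stands in the clip's notch (within 2 mm along the rail, knob no more than 2 mm above its lowest position), the pusher at rest; the three tins stand upright on the deck at rest, in a closed row before the paddle (gaps of no more than 12 mm) (y of pin_foot in the frame of notch between -0.002 and 0.002 m and z of knob in the frame of notch below 0.025 m and velocity of joint carriage between -0.01 and 0.01 m/s and horizontal distance between paddle_face and tin1 below 0.045 m and horizontal distance between tin1 and tin2 below 0.072 m and horizontal distance between tin2 and tin3 below 0.072 m and angle between each of tin1, tin2, tin3's own z axis and vertical below 0.1 rad and z of tin1 in the frame of board between 0.016 and 0.024 m and linear speed of each of tin1, tin2, tin3 below 0.02 m/s and z of tin2 in the frame of board between 0.016 and 0.024 m and z of tin3 in the frame of board between 0.016 and 0.024 m); the robot touches nothing.
It fails at once if the robot touches the front of the paddle (pinching it or pulling it back) (contact force between the fingers and paddle_face above 1 N).
It fails at once if the robot touches the pin's knob (contact force between any of the arm, the fingers and knob above 1 N).
It fails at once if the robot touches a tin (contact force between any of the arm, the fingers and tin1 above 1 N or contact force between any of the arm, the fingers and tin2 above 1 N or contact force between any of the arm, the fingers and tin3 above 1 N).
It fails at once if a tin is lifted or tipped (z of any of tin1, tin2, tin3 in the frame of board above 0.03 m or angle between any of tin1, tin2, tin3's own z axis and vertical above 0.3 rad).
It fails at once if another thing on the table is moved by more than 20 mm (distance of any of soap_a, soap_b, carton, balm_jar, big_tin, scoop, packet from where it was at the start of the episode above 0.02 m).
It also fails if it takes over 51 s, if anything falls off the work surface, if the arm or the gripper's body presses on something with over 40 N, if the wrist force passes 120 N, or if a joint passes its speed limit or range.

### The arm

A 7-joint arm with a two-finger parallel gripper is mounted at the origin on the work surface. World frame = base frame: x ahead of the robot, y to its left, z up, the work surface at z = 0. Lengths are in m, angles in degrees, forces in N, time in s.
With the tool pointing down it reaches from about 0.425 to 0.875 m from the base axis. Payload 4.7 kg.
Tool frame: the origin (TCP) lies at the very end of the fingers, on their centre line; the grasp point (between the pads) lies env.hold_point_z behind it (env.hold_point_z is the distance from the TCP to the grasp point, in m); z points along the fingers, y is the line along which they close (so a half turn about z gives the same grasp; the last joint's range is limited). The gripper opens to 87 mm and grips with 3 to 60 N. Pads are 19 mm wide; open, the fingers measure 117 mm over their backs; the gripper's body (75 mm by 190 mm) begins 51 mm behind the grasp point.
Start: joints at [72.027, 18.392, -4.016, 83.108, 1.295, 78.541, -3.26], TCP at [0.209, -0.615, 0.223] pointing down, gripper open.
Joint ranges: [-163.93, 163.93], [-17.29, 119.83], [-79.2, 71.16], [3.27, 140.29], [-89.18, 269.18], [5.43, 117.66], [-154.24, 154.24]. Speed limits (degrees/s): [147.25, 147.25, 180, 180, 180, 180, 180].

### API

Orientations are given as [roll, pitch, yaw] about the fixed x, y, z axes, in that order (R = Rz(yaw) Ry(pitch) Rx(roll)).
In Python, from cell import env gives the robot as it stands.
- The arm moves only by the shell command python3 -m jog 'ROWS' [FORCE]. ROWS is JSON, a list of rows, each an object with "dp": the shift along the tool's x, y, z in cm, a list of three; "twist": the turn about the tool's z in degrees; "fingers": the opening, from 0 (shut) to 1 (fully open). A call has 1 to 8 rows; each row is the pose to reach, as a shift and turn from the pose commanded when the call began, along the tool's axes at that moment; what a row does not reach only later rows make up. A row lasts 1/8 s, in which the tool goes at most 62.5 mm and 10.7 degrees, less where a joint would pass 70% of its speed; a pose out of reach is approached as far as the arm can. A call with a gripper value outside its range is refused whole. The fingers move at their own pace and stop on an object; FORCE is the grip in N (left out, the last holds). Time passes only in rows, so rows that repeat a pose let the fingers close. It gives the time, the measured TCP pose, the force, the opening and the grip force at its end, in the units of the state.
- env.get_obs(): the state, without advancing time (a new reading comes with each control period).
- env.read_camera(name): name is "side" or "top"; returns a dict with "pixels" (384x512x3 uint8, blue, green, red), "depth" (384x512 float32, m along the optical axis (not along the pixel's ray), 0 where there is no reading), "fx", "fy", "cx", "cy" (pixels), "rvec" (rotation vector, rad) and "tvec" (3), from world to camera coordinates, as OpenCV has them. Camera axes: x right, y down, z forward; pixel columns grow to the right and rows downward; lengths in m; the calibration is good to about 2 mm. A picture is of the moment at which its call begins.
- env.sign_off(): hands the job in; it is judged then, once.
The state is a dict: "time_s": time; "qpos": joint angles; "joint_velocities": joint speeds; "effort": joint torques, N m; "tool_pos": TCP position; "tool_rot": TCP orientation; "force": force on the tool from outside, world axes, zero at the start; "wrist_torque": the same for the moment, N m; "grip_width": finger opening in m; "grasp_force": force on a finger pad.
Only numpy, scipy, OpenCV 4.12 (cv2) and the standard library are available. Lean on these libraries where they do the work, as an engineer would, in place of code of your own. Each camera call takes 0.05 s, during which the arm holds its last target. There are 200 camera calls.

## Working session

There is one attempt and no reset: what is moved stays moved. The work goes in short steps, Python scripts to look and compute and a shell command to move; the robot and the scene stay as the last step left them, time stands still between calls to the robot, and variables do not carry over. Pictures are saved under pics/ and viewed, at most 10 in all, crops included, and the job is handed in when it is done.

```bash
mkdir -p pics; cat > h.py <<'E'
import numpy as np, cv2
from cell import env
def cam(n):
    c=env.read_camera(n); R=cv2.Rodrigues(np.array(c["rvec"],float))[0]; return c,R,np.array(c["tvec"],float).ravel()
def cloud(c,R,t):
    d=c["depth"]; v,u=np.mgrid[:384,:512]
    P=np.stack([(u-c["cx"])/c["fx"]*d,(v-c["cy"])/c["fy"]*d,d],-1)
    return (P-t)@R
def ray(c,R,t,u,v,z):
    d=R.T@np.array([(u-c["cx"])/c["fx"],(v-c["cy"])/c["fy"],1]); o=-R.T@t
    return o+d*(z-o[2])/d[2]
E
python3 - <<'E'
from h import *
for n in("top","side"):
    c,R,t=cam(n); cv2.imwrite(f"pics/{n}0.png",c["pixels"]); print(n,-R.T@t,R[2]); np.save(n+".npy",cloud(c,R,t))
o=env.get_obs(); print(o["tool_pos"],o["tool_rot"],o["time_s"],o["grip_width"],env.hold_point_z)
E
```

```text
top [ 0.44709692 -0.07756189  1.04722617] [ 0.08983647  0.01552381 -0.99583554]
side [-0.03222376  0.56505538  0.99486362] [ 0.47079636 -0.49576533 -0.72977224]
[ 0.20909643 -0.61492997  0.22157427] [-1.79901091e+02  6.00354115e-03  1.87874323e+01] 0.1 0.08716465651020358 0.0187
```

View pics/top0.png

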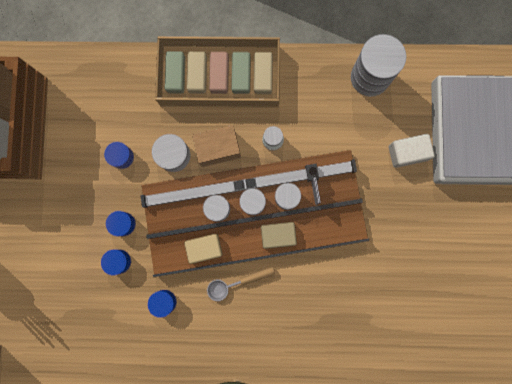

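View pics/side0.png

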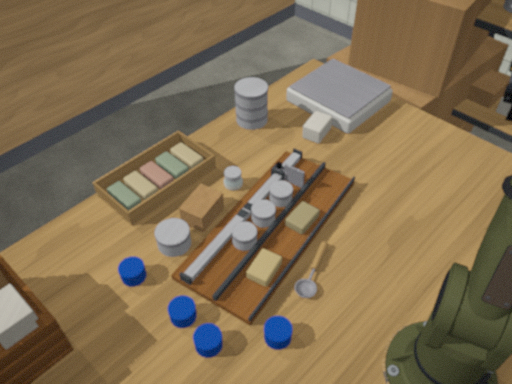

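The top view shows the rail running from (148,201) to (353,167) and the clip at about (245,184). The knob is at (312,172), the paddle at about (317,190), and the tins at (216,208), (252,201) and (288,196). Next I'll measure the board's direction, the paddle, the knob and the clip.

```bash
python3 - <<'E'
from h import *
c,R,t=cam("top"); I=c["pixels"]
cv2.imwrite("pics/crop.png",cv2.resize(I[140:285,130:375],None,fx=3.2,fy=3.2,interpolation=cv2.INTER_CUBIC))
C=np.load("top.npy")
hsv=cv2.cvtColor(I,cv2.COLOR_BGR2HSV)
m=((hsv[...,1]<60)&(hsv[...,2]>110)&(abs(C[...,2]-.036)<.006)).astype(np.uint8)
m[:140]=0;m[230:]=0;m[:,:135]=0;m[:,370:]=0
n,l,s,_=cv2.connectedComponentsWithStats(m)
for i in range(1,n):
    if s[i,4]>40: print(i,s[i])
P=np.array([ray(c,R,t,u,v,.036) for v,u in np.argwhere(m)])
r=cv2.minAreaRect(P[:,:2].astype(np.float32)*1000); print(r, cv2.boxPoints(r))
vx,vy,x0,y0=cv2.fitLine(P[:,:2].astype(np.float32),cv2.DIST_HUBER,0,.001,.001).ravel(); print(vx,vy,x0,y0)
if vy<0: vx,vy=-vx,-vy
ey=np.array([vx,vy]); ex=np.array([vy,-vx]); print("yaw of lane dir",np.degrees(np.arctan2(vy,vx)))
# rail-relative coords: origin centre of rail line -> lane centre is -47mm in ex
L=np.array([x0,y0])-.047*ex; np.savez("f.npz",ex=ex,ey=ey,L=L)
Q=C[140:260,130:375].reshape(-1,3); d=Q[:,:2]-L; b=np.c_[d@ex,d@ey,Q[:,2]]
for nm,k in(("knob",(abs(b[:,0]-.047)<.02)&(b[:,2]>.062)),("paddle",(abs(b[:,0])<.032)&(b[:,2]>.070)),("tins",(abs(b[:,0])<.034)&(b[:,2]>.052)&(b[:,2]<.067))):
    q=b[k]; print(nm,len(q),q.min(0),q.max(0),np.median(q,0))
q=b[(abs(b[:,0])<.032)&(b[:,2]>.065)]; print(np.round(q[np.argsort(q[:,0])][::4]*1000).tolist())
E
```

```text
2 [318 162  34  15 321]
3 [254 169  53  18 494]
5 [146 182  89  24 856]
((622.426513671875, -22.845062255859375), (110.69932556152344, 497.4832763671875), 10.315591812133789) [[ 523.4293   211.96454]
 [ 612.5137  -277.4776 ]
 [ 721.4237  -257.65466]
 [ 632.33936  231.78748]]
0.18071258 -0.98353595 0.57871854 -0.020923248
yaw of lane dir 100.41127
knob 53 [ 0.02774484 -0.16972566  0.06255265] [ 0.05521023 -0.09646049  0.081182  ] [ 0.04615384 -0.16121085  0.07214858]
paddle 80 [-0.02969648 -0.16477397  0.07114818] [ 0.02824006 -0.15858365  0.08315944] [-0.00122369 -0.1616887   0.07860271]
tins 1632 [-0.03010293 -0.17270722  0.05218158] [0.03349347 0.10445195 0.06543957] [ 0.00019245 -0.0138567   0.05969935]
[[-30.0, -159.0, 78.0], [-28.0, -160.0, 80.0], [-25.0, -160.0, 80.0], [-22.0, -159.0, 77.0], [-19.0, -163.0, 80.0], [-17.0, -159.0, 65.0], [-14.0, -165.0, 77.0], [-12.0, -165.0, 80.0], [-10.0, -163.0, 81.0], [-7.0, -161.0, 81.0], [-4.0, -162.0, 78.0], [-2.0, -160.0, 79.0], [1.0, -159.0, 73.0], [5.0, -163.0, 78.0], [7.0, -162.0, 76.0], [10.0, -160.0, 79.0], [13.0, -165.0, 79.0], [15.0, -159.0, 72.0], [18.0, -163.0, 79.0], [21.0, -162.0, 78.0], [24.0, -160.0, 78.0], [26.0, -160.0, 79.0]]
```

View pics/crop.png

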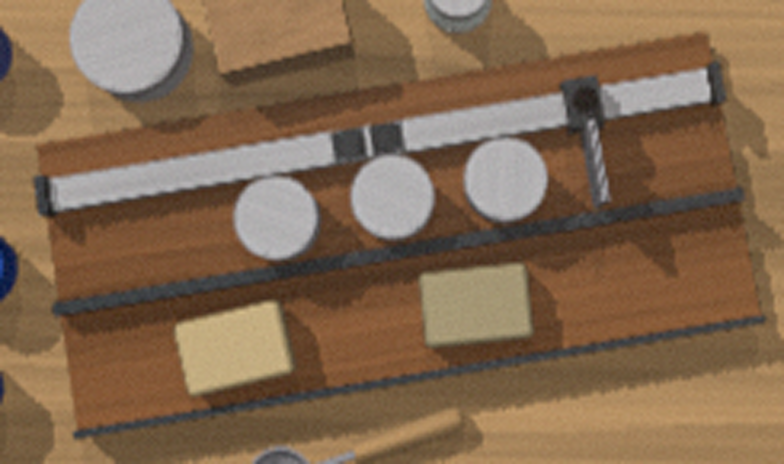

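The crop shows the clip's notch at crop (370,139), which is image (245.6,183.4). The pin and knob are at (583,100) and the paddle at about (597,165). The rail ends are at (52,193) and (712,83).

```bash
python3 - <<'E'
from h import *
c,R,t=cam("top"); f=np.load("f.npz"); L=f["L"]
px=lambda u,v:(130+(u+.5)/3.2-.5,140+(v+.5)/3.2-.5)
a=ray(c,R,t,*px(712,83),.036)[:2]; b=ray(c,R,t,*px(52,193),.036)[:2]; ey=(b-a)/np.linalg.norm(b-a); ex=np.array([ey[1],-ey[0]])
print("yaw ey",np.degrees(np.arctan2(ey[1],ey[0])), np.linalg.norm(b-a))
L=(a+b)/2-.047*ex
bf=lambda p:np.round(np.array([(p[:2]-L)@ex,(p[:2]-L)@ey])*1000,1)
print("railcentre",bf(a))
print("notch",bf(ray(c,R,t,*px(370,139),.041)),"clip ends",bf(ray(c,R,t,*px(333,145),.039)),bf(ray(c,R,t,*px(404,133),.039)))
C=np.load("top.npy").reshape(-1,3); d=C[:,:2]-L; q=np.c_[d@ex,d@ey,C[:,2]]
k=q[(abs(q[:,0])<.032)&(q[:,2]>.072)&(abs(q[:,1])<.25)]; print("paddle",len(k),np.median(k,0),np.polyfit(k[:,0],k[:,1],1))
np.savez("f.npz",ex=ex,ey=ey,L=L)
o=env.get_obs(); p=o["tool_pos"]; rot=cv2.Rodrigues(np.zeros(3))[0]
y=np.radians(o["tool_rot"][2]); tx=np.array([np.cos(y),np.sin(y)]); ty=np.array([np.sin(y),-np.cos(y)])
w=L+ey*(np.median(k,0)[1]-.003-.030); print("target",w,"dp cm",100*(w-p[:2])@tx,100*(w-p[:2])@ty, "wrap yaw", np.degrees(np.arctan2(ey[1],ey[0]))-90)
E
```

```text
yaw ey 100.31622117381298 0.5002592208868806
railcentre [  47.  -250.1]
notch [47.   8.9] clip ends [47.4 36.9] [ 47.6 -16.8]
paddle 78 [-0.00224055 -0.15051326  0.07861997] [-0.00805857 -0.15035181]
target [ 0.5686181  -0.22070438] dp cm 46.729418857255546 -25.762775480174135 wrap yaw 10.316221173812977
```

```bash
python3 -m jog '[{"dp":[4,-2.2,0],"twist":2,"fingers":0},{"dp":[9,-5,0],"twist":4,"fingers":0},{"dp":[14,-8,0],"twist":6,"fingers":0},{"dp":[19,-10.5,0],"twist":8.5,"fingers":0},{"dp":[24,-13.2,0],"twist":8.5,"fingers":0},{"dp":[29,-16,0],"twist":8.5,"fingers":0},{"dp":[34,-18.7,0],"twist":8.5,"fingers":0},{"dp":[37,-20.4,0],"twist":8.5,"fingers":0}]' 30
cat > st.py <<'E'
from h import *
f=np.load("f.npz"); ex,ey,L=f["ex"],f["ey"],f["L"]
o=env.get_obs(); p=o["tool_pos"]; y=np.radians(o["tool_rot"][2])
d=p[:2]-L; print("t",o["time_s"],"board mm",np.round([d@ex*1000,d@ey*1000,p[2]*1000],1),"yaw",o["tool_rot"][2],"w",o["grip_width"],"F along ey",np.array(o["force"][:2])@ey,o["force"])
E
python3 st.py
```

```text
time_s: 1.2
tool_pos: [0.496, -0.2998, 0.2226]
tool_rot: [-180.0, -0.0, 10.5]
force: [-0.3, 0.1, 1.2]
grip_width: 0.015
grasp_force: 0.0
t 1.2 board mm [ -85.6 -248.3  222.6] yaw 10.504915681553241 w 0.015046978639114528 F along ey 0.15796462603818825 [-0.33503234  0.0995765   1.22158466]
```

```bash
python3 -m jog '[{"dp":[3,-2,0],"twist":0.2,"fingers":0},{"dp":[6.5,-4.5,1],"twist":0.2,"fingers":0},{"dp":[8.6,-6,3],"twist":0.2,"fingers":0},{"dp":[8.6,-6,6],"twist":0.2,"fingers":0},{"dp":[8.6,-6,9],"twist":0.2,"fingers":0},{"dp":[8.6,-6,11],"twist":0.2,"fingers":0},{"dp":[8.6,-6,12],"twist":0.2,"fingers":0},{"dp":[8.6,-6,12],"twist":0.2,"fingers":0}]'
python3 - <<'E'
import st
from h import *
c,R,t=cam("side"); a=cv2.resize(c["pixels"][100:250,210:380],None,fx=2.3,fy=2.3,interpolation=2)
c,R,t=cam("top"); b=cv2.resize(c["pixels"][120:270,230:400],None,fx=2.3,fy=2.3,interpolation=2)
cv2.imwrite("pics/near.png",np.hstack([a,b]))
E
```

```text
time_s: 2.2
tool_pos: [0.5676, -0.2288, 0.1023]
tool_rot: [-180.0, 0.0, 10.1]
force: [-0.4, 0.2, -0.0]
grip_width: 0.0002
grasp_force: 0.0
t 2.2 board mm [  -2.5 -191.3  102.3] yaw 10.07146438299117 w 0.00018265740225369316 F along ey 0.30027235142325076 [-0.35280604  0.24098729 -0.03450403]
```

View pics/near.png

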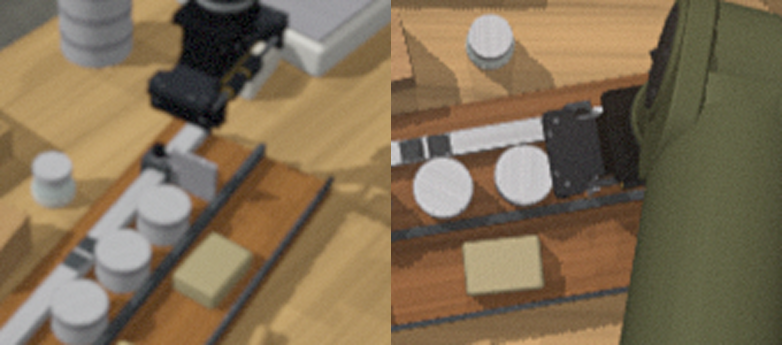

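The gripper hangs behind the paddle, which is at (195,172) in the left half of the picture, and it is clear of everything. I'll descend and come up to contact.

```bash
python3 -m jog '[{"dp":[0.2,0,1.5],"twist":0,"fingers":0},{"dp":[0.2,0,3.5],"twist":0,"fingers":0},{"dp":[0.2,0,4.7],"twist":0,"fingers":0},{"dp":[0.2,0,5],"twist":0,"fingers":0},{"dp":[0.2,-0.5,5],"twist":0,"fingers":0},{"dp":[0.2,-1,5],"twist":0,"fingers":0},{"dp":[0.2,-1.4,5],"twist":0,"fingers":0},{"dp":[0.2,-1.7,5],"twist":0,"fingers":0}]'; python3 st.py
python3 -m jog '[{"dp":[0,-0.3,0],"twist":0,"fingers":0},{"dp":[0,-0.6,0],"twist":0,"fingers":0},{"dp":[0,-0.9,0],"twist":0,"fingers":0},{"dp":[0,-1.2,0],"twist":0,"fingers":0},{"dp":[0,-1.5,0],"twist":0,"fingers":0},{"dp":[0,-1.8,0],"twist":0,"fingers":0}]'; python3 st.py
```

```text
time_s: 3.3
tool_pos: [0.567, -0.2113, 0.053]
tool_rot: [180.0, -0.0, 10.1]
force: [0.1, 0.2, -0.7]
grip_width: 0.0004
grasp_force: 0.0
t 3.3 board mm [ 1.00e-01 -1.74e+02  5.30e+01] yaw 10.104367237868594 w 0.0004357331281343481 F along ey 0.17586219898518032 [ 0.11661678  0.1999788  -0.67078923]
time_s: 4.05
tool_pos: [0.5636, -0.1944, 0.0525]
tool_rot: [180.0, -0.0, 10.0]
force: [0.5, -2.4, 0.2]
grip_width: 0.0003
grasp_force: 1.1
t 4.05 board mm [  -0.2 -156.8   52.5] yaw 10.049327992752406 w 0.00029350512629543126 F along ey -2.4863802334685263 [ 0.51009026 -2.43438625  0.21587621]
```

```bash

python3 -m jog '[{"dp":[0,-0.4,0],"twist":0,"fingers":0},{"dp":[0,-0.8,0],"twist":0,"fingers":0},{"dp":[0,-1.2,0],"twist":0,"fingers":0},{"dp":[0,-1.6,0],"twist":0,"fingers":0},{"dp":[0,-2,0],"twist":0,"fingers":0},{"dp":[0,-2.4,0],"twist":0,"fingers":0},{"dp":[0,-2.8,0],"twist":0,"fingers":0},{"dp":[0,-3.2,0],"twist":0,"fingers":0}]'>/dev/null; python3 st.py
python3 -m jog '[{"dp":[0,-0.4,0],"twist":0,"fingers":0},{"dp":[0,-0.8,0],"twist":0,"fingers":0},{"dp":[0,-1.2,0],"twist":0,"fingers":0},{"dp":[0,-1.6,0],"twist":0,"fingers":0},{"dp":[0,-2,0],"twist":0,"fingers":0},{"dp":[0,-2.4,0],"twist":0,"fingers":0},{"dp":[0,-2.8,0],"twist":0,"fingers":0},{"dp":[0,-3.2,0],"twist":0,"fingers":0}]'>/dev/null; python3 st.py
python3 - <<'E'
from h import *
c,R,t=cam("side"); a=cv2.resize(c["pixels"][130:260,190:340],None,fx=2.6,fy=2.6,interpolation=2)
c,R,t=cam("top"); b=cv2.resize(c["pixels"][130:260,190:340],None,fx=2.6,fy=2.6,interpolation=2)
cv2.imwrite("pics/mid.png",np.hstack([a,b]))
E
```

```text
t 5.05 board mm [  -0.2 -124.3   52.5] yaw 10.068149799620855 w 0.00038379476249277456 F along ey -2.8788095657204513 [-0.8758919  -3.0855447  -0.71331397]
t 6.05 board mm [ -0.1 -92.1  52.5] yaw 10.075333266359422 w 0.000208996100027813 F along ey -4.034609176065647 [-2.11323443 -4.48556068  0.35171232]
```

View pics/mid.png

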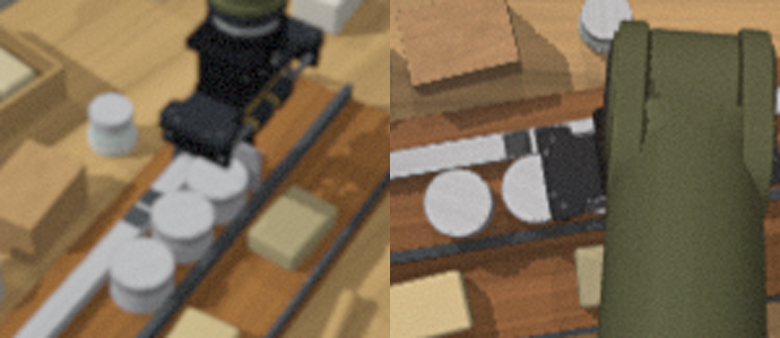

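The row is moving cleanly, with the paddle just behind tin 1 at (240,165) and the clip at (145,205) in the left half of the picture. I'll continue, then slow down before the ramp.

```bash

python3 -m jog '[{"dp":[0,-0.4,0],"twist":0,"fingers":0},{"dp":[0,-0.8,0],"twist":0,"fingers":0},{"dp":[0,-1.2,0],"twist":0,"fingers":0},{"dp":[0,-1.6,0],"twist":0,"fingers":0},{"dp":[0,-2,0],"twist":0,"fingers":0},{"dp":[0,-2.4,0],"twist":0,"fingers":0},{"dp":[0,-2.8,0],"twist":0,"fingers":0},{"dp":[0,-3.2,0],"twist":0,"fingers":0}]'>/dev/null; python3 st.py
python3 -m jog '[{"dp":[0,-0.2,0],"twist":0,"fingers":0},{"dp":[0,-0.4,0],"twist":0,"fingers":0},{"dp":[0,-0.6,0],"twist":0,"fingers":0},{"dp":[0,-0.8,0],"twist":0,"fingers":0},{"dp":[0,-1,0],"twist":0,"fingers":0},{"dp":[0,-1.2,0],"twist":0,"fingers":0}]'>/dev/null; python3 st.py
python3 -m jog '[{"dp":[0,-0.2,0],"twist":0,"fingers":0},{"dp":[0,-0.4,0],"twist":0,"fingers":0}]'>/dev/null; python3 st.py
python3 -m jog '[{"dp":[0,-0.2,0],"twist":0,"fingers":0},{"dp":[0,-0.4,0],"twist":0,"fingers":0}]'>/dev/null; python3 st.py
python3 -m jog '[{"dp":[0,-0.2,0],"twist":0,"fingers":0},{"dp":[0,-0.4,0],"twist":0,"fingers":0}]'>/dev/null; python3 st.py
```

```text
t 7.15 board mm [  0.3 -60.1  52.6] yaw 10.083481370084796 w 0.0005817119837288197 F along ey -3.6232316156704147 [-0.53414032 -3.77999179 -0.25444762]
t 7.9 board mm [  0.3 -48.2  52.6] yaw 10.084058117577879 w 0.0004655129317651233 F along ey -4.218479118107055 [-0.62073003 -4.40078129 -0.84776167]
t 8.15 board mm [  0.2 -44.2  52.5] yaw 10.08133838803886 w 0.0002804035797381297 F along ey -4.0701252155420535 [-1.03056009 -4.32458836  0.4387895 ]
t 8.4 board mm [  0.3 -40.2  52.5] yaw 10.083397942366577 w 0.00023641137258334377 F along ey -4.8011519260551045 [-0.02234544 -4.88410822 -0.07655109]
t 8.65 board mm [  0.3 -36.2  52.5] yaw 10.082602993062316 w 0.0002564165513753631 F along ey -3.761934060389731 [-1.24129877 -4.04969259  0.0396189 ]
```

```bash

python3 -m jog '[{"dp":[0,-0.2,0],"twist":0,"fingers":0}]'>/dev/null; python3 st.py
python3 -m jog '[{"dp":[0,-0.2,0],"twist":0,"fingers":0}]'>/dev/null; python3 st.py
python3 -m jog '[{"dp":[0,-0.2,0],"twist":0,"fingers":0}]'>/dev/null; python3 st.py
python3 -m jog '[{"dp":[0,-0.2,0],"twist":0,"fingers":0}]'>/dev/null; python3 st.py
python3 -m jog '[{"dp":[0,-0.2,0],"twist":0,"fingers":0}]'>/dev/null; python3 st.py
python3 -m jog '[{"dp":[0,-0.2,0],"twist":0,"fingers":0}]'>/dev/null; python3 st.py
```

```text
t 8.775 board mm [  0.3 -34.2  52.5] yaw 10.077340651330386 w 0.0005031387901499813 F along ey -3.565846558449608 [-1.06481758 -3.81825944 -0.03123449]
t 8.9 board mm [  0.3 -32.2  52.5] yaw 10.07870881074998 w 0.0004677790646112691 F along ey -3.6576762479363643 [-0.63423217 -3.83322144  0.52507398]
t 9.025 board mm [  0.3 -30.2  52.5] yaw 10.082324991877108 w 0.0005993889512691826 F along ey -3.559615588410769 [-0.3924685  -3.6895429  -0.52557043]
t 9.15 board mm [  0.3 -28.3  52.5] yaw 10.08326598150941 w 0.0005176814358419226 F along ey -5.037266535250163 [-1.40879067 -5.37646779  1.17503614]
t 9.275 board mm [  0.2 -27.4  52.6] yaw 10.056544971473338 w 0.0007086472818493698 F along ey -7.429636812187006 [-0.20715125 -7.58942134  0.25478148]
t 9.4 board mm [  0.3 -26.2  52.6] yaw 10.027172941028882 w 8.947051013345509e-05 F along ey -8.311660496029713 [-1.14134098 -8.65598204 -1.01289506]
```

Ramp contact came at TCP y of about −28.5, so the notch should be near −1.5.

```bash

python3 -m jog '[{"dp":[0,-0.2,0],"twist":0,"fingers":0},{"dp":[0,-0.4,0],"twist":0,"fingers":0}]'>/dev/null; python3 st.py
python3 -m jog '[{"dp":[0,-0.2,0],"twist":0,"fingers":0},{"dp":[0,-0.4,0],"twist":0,"fingers":0}]'>/dev/null; python3 st.py
python3 -m jog '[{"dp":[0,-0.2,0],"twist":0,"fingers":0},{"dp":[0,-0.4,0],"twist":0,"fingers":0}]'>/dev/null; python3 st.py
```

```text
t 9.65 board mm [  0.3 -22.8  52.6] yaw 9.997088781785239 w 0.000454094498527301 F along ey -9.453931651307345 [ 0.60731826 -9.49872545  0.13411836]
t 9.9 board mm [  0.3 -18.9  52.6] yaw 9.994816648810788 w 0.0004957541484113148 F along ey -8.437440210375385 [-0.92160932 -8.7438322  -0.73937268]
t 10.15 board mm [  0.3 -14.4  52.6] yaw 10.003812830861882 w 0.00033836352622986974 F along ey -7.711365483897206 [ 0.01597676 -7.83516467  0.63103921]
```

```bash

python3 -m jog '[{"dp":[0,-0.15,0],"twist":0,"fingers":0}]'>/dev/null; python3 st.py
python3 -m jog '[{"dp":[0,-0.15,0],"twist":0,"fingers":0}]'>/dev/null; python3 st.py
python3 -m jog '[{"dp":[0,-0.15,0],"twist":0,"fingers":0}]'>/dev/null; python3 st.py
```

```text
t 10.275 board mm [  0.3 -11.7  52.5] yaw 10.034553528563126 w 0.0005686121915051861 F along ey -4.576631795591029 [-0.43666272 -4.73131433  1.42551205]
t 10.4 board mm [ 0.3 -9.6 52.5] yaw 10.068530798182906 w 0.00011109212657018849 F along ey -5.305441996392874 [-0.85582591 -5.54839725  0.62617448]
t 10.525 board mm [ 0.3 -8.1 52.5] yaw 10.068620498379673 w 0.0005643090786600349 F along ey -5.613846126562411 [-1.15316025 -5.91599061 -0.11802769]
```

On the flat now; creeping.

```bash

python3 -m jog '[{"dp":[0,-0.1,0],"twist":0,"fingers":0}]'>/dev/null; python3 st.py
python3 -m jog '[{"dp":[0,-0.1,0],"twist":0,"fingers":0}]'>/dev/null; python3 st.py
python3 -m jog '[{"dp":[0,-0.1,0],"twist":0,"fingers":0}]'>/dev/null; python3 st.py
```

```text
t 10.65 board mm [ 0.4 -6.2 52.5] yaw 10.092008791635758 w 0.0008379412733658379 F along ey -2.148745914380727 [-2.10224765 -2.56671049  0.73761486]
t 10.775 board mm [ 1.1 -3.9 52.5] yaw 10.13812598718533 w 0.000692394884248166 F along ey -0.36979156640977046 [-0.4852271  -0.46419033 -0.19904703]
t 10.9 board mm [ 1.1 -3.2 52.6] yaw 10.155523384779281 w 0.0005871899836062944 F along ey 1.0413203864559055 [-0.70375356  0.93033105  0.39762436]
```

The force fell to zero, so the pin has dropped. I'll back off and look.

```bash

python3 -m jog '[{"dp":[0,0.3,0],"twist":0,"fingers":0},{"dp":[0,0.9,0],"twist":0,"fingers":0},{"dp":[0,2,0],"twist":0,"fingers":0},{"dp":[0,3.5,0],"twist":0,"fingers":0},{"dp":[0,5,0],"twist":0,"fingers":0},{"dp":[0,6.5,0],"twist":0,"fingers":0},{"dp":[0,8,0],"twist":0,"fingers":0},{"dp":[0,8,0],"twist":0,"fingers":0}]'>/dev/null
python3 -m jog '[{"dp":[0,1,3],"twist":0,"fingers":0},{"dp":[0,3,7],"twist":0,"fingers":0},{"dp":[0,5,11],"twist":0,"fingers":0},{"dp":[0,9,15],"twist":0,"fingers":0}]' --help >/dev/null 2>&1; python3 st.py
```

```text
t 11.9 board mm [ -0.2 -86.7  52.4] yaw 9.92786988894038 w 0.0001869487228093827 F along ey -0.11478402736184375 [ 0.0986629  -0.09871113 -0.51643069]
```

The second call in that batch had the wrong sign in z. It was refused and nothing moved. Now I'll rise with negative z and look.

```bash

python3 -m jog '[{"dp":[0,0,-3],"twist":0,"fingers":0},{"dp":[0,0,-7],"twist":0,"fingers":0},{"dp":[0,2,-12],"twist":0,"fingers":0},{"dp":[0,6,-15],"twist":0,"fingers":0},{"dp":[0,11,-15],"twist":0,"fingers":0},{"dp":[0,16,-15],"twist":0,"fingers":0},{"dp":[0,21,-15],"twist":0,"fingers":0},{"dp":[0,21,-15],"twist":0,"fingers":0}]'>/dev/null; python3 st.py
python3 - <<'E'
from h import *
f=np.load("f.npz"); ex,ey,L=f["ex"],f["ey"],f["L"]
c,R,t=cam("side"); a=cv2.resize(c["pixels"][150:260,180:310],None,fx=3,fy=3,interpolation=2)
c,R,t=cam("top"); b=cv2.resize(c["pixels"][150:260,160:290],None,fx=3,fy=3,interpolation=2)
cv2.imwrite("pics/end.png",np.hstack([a,b]))
C=cloud(c,R,t).reshape(-1,3); d=C[:,:2]-L; q=np.c_[d@ex,d@ey,C[:,2]]
m=abs(q[:,1])<.15
for nm,k in(("paddle",(abs(q[:,0])<.028)&(q[:,2]>.072)&m),("knob",(abs(q[:,0]-.047)<.006)&(q[:,2]>.062)&m)):
    print(nm,k.sum(),np.median(q[k],0),q[k].max(0))
E
```

```text
t 12.9 board mm [  -3.  -299.5  201.2] yaw 9.706843394358582 w 0.00042653638062433233 F along ey 0.6820480295361583 [-0.1237632   0.67072714 -0.07039933]
paddle 65 [0.00010683 0.01013306 0.07913005] [0.02642324 0.01322009 0.08423495]
knob 35 [0.04657839 0.01008328 0.07171904] [0.05244417 0.01811192 0.07659472]
```

View pics/end.png

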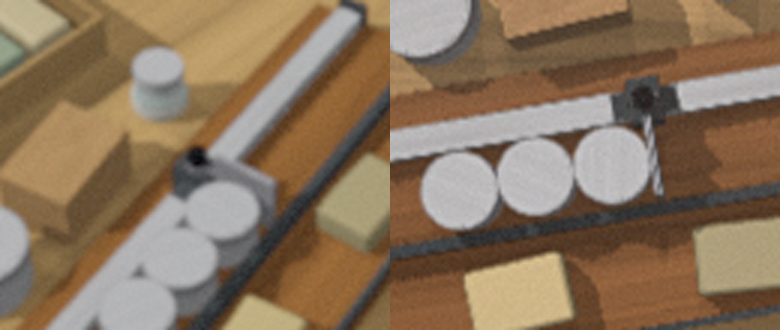

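The pusher is centred on the clip, with the knob at (645,97) in the right half of the picture. The knob's top is at about 72–73 mm, so the pin is down. The three tins are closed up before the paddle, at (612,165), (537,177) and (460,190).

```bash
python3 -c "
from cell import env
print(env.sign_off())"
```

```text
the job is handed in; nothing more can be done
None
```

The job is handed in: the pin looks fully down in the clip's notch (knob top at about 72 mm, pin within about 1 mm of the measured notch), the three tins are closed up before the paddle, and the hand is well clear.

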